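Lock the revolving model-car display with its index pin

TASK

Take the blue-handled index pin out of its wooden rest and lock the revolving display with it: put the pin through the hole in the cream turntable, turn the turntable until that hole lines up with the hidden lock hole under the yellow-marked part of the rim, and push the pin fully home. Find the lock hole gently by feel, without forcing the pin against the display, without touching the red show car, and leave everything else on the stall where it is. Let go of the pin at the end.

Things in the scene. Friction and masses are not known exactly. Their poses are not given: they have to be found in the camera images.
- stand: Fixed base of the revolving display, black, 220 mm across, 46 mm high; origin on the table under the turning axis, z up. Its rim is 10 mm wide, level with the turntable's top. A yellow arc on the rim, 0.5 rad to either side of the base's own -x direction, marks where the lock hole is.
- plate_mid (a point): On the turning axis, at the top face of the flat steel lock plate hidden under the turntable, 34 mm above the table (12 mm under the turntable's top). The plate does not turn. It has one chamfered lock hole of 13 mm, 24 mm deep, centre 75 mm from the axis, at an unknown angle within 0.4 rad to either side of the base's -x direction.
- deck (a joint): Angle of the turntable: a loose cream disc, 197 mm across and 10 mm thick, turning freely without stops about the vertical axis of the base inside its rim, with slight friction (0.03 N m). 0: its hole lies in the base's -x direction, at the middle of the yellow arc; grows anticlockwise seen from above. It starts with the hole well away from the yellow arc.
- deck_hole (a point): Centre of the mouth of the turntable's only hole, a chamfered through-hole of 12 mm, 75 mm from the turning axis, in the turntable's top face 46 mm above the table; its z points up. A pin standing in it and moved round the axis takes the turntable along.
- showcar_mid (a point): Middle of the red model car, 76 mm long, 32 mm wide, 24 mm high, fixed on the turntable near the axis, long side towards the hole, 87 mm from this point to the hole's axis.
- rest: Wooden rest of the pin, fixed, 60 x 60 x 36 mm, a 13 mm hole 32 mm deep in the middle of its top; origin under its middle on the table.
- pin_grip (a point): Index pin, 85 mm long, about 90 g, upright in the rest, hanging on its flange. From the tip up: steel shaft of 10 mm, 30 mm long, chamfered tip; flange of 24 mm, 4 mm thick; round blue handle of 18 mm, 51 mm long. This point is on its axis in the handle, 60 mm above the tip, 30 mm above the flange's underside, 25 mm below the top; z points up along the pin.
- pin_tip (a point): Middle of the pin's lower end face. With the pin fully home the flange rests on the turntable and the tip is 30 mm below the turntable's top; standing on the lock plate beside the lock hole it is only 12 mm below.
- mug: White mug, 80 mm across, 90 mm high, bystander; it and the rest may stand on either side.
- car_green: Loose green model car, 76 mm, bystander.
- car_blue: Loose blue model car, 76 mm, bystander.
- aircleaner: Chromed round air cleaner, 100 mm across, 56 mm high, bystander.
- boxed_model: Orange box 40 x 60 x 45 mm, bystander.
- spare_bolt: Small bolt lying on the table with brass ends, 16 mm thick, bystander.
- polish: Amber jar, 48 mm across, 100 mm high, bystander.
Mind the look-alikes: they are no part of the job. Leave any orange look-alike of the part that bears pin_grip alone.

How it is judged:
On the way, in this order (a step that is already met when the one before it is completed fails the run):
1. the pin is lifted out of its rest (z of pin_tip in the frame of rest above 0.04 m), for 0.05 s.
2. the pin's tip is in the turntable's hole (z of pin_tip in the frame of deck_hole below -0.004 m and horizontal distance between pin_tip and deck_hole below 0.004 m), for 0.05 s.
At the end, for the whole second after the job is handed in: The pin is upright (within 0.12 rad) in the turntable's hole (tip within 4 mm of its axis), at rest, with its tip at least 27.5 mm below the turntable's top, so it is in the lock hole with its flange down on the turntable to within 2.5 mm; the turntable is at rest (z of pin_tip in the frame of deck_hole below -0.0275 m and horizontal distance between pin_tip and deck_hole below 0.004 m and angle between pin_tip's own z axis and vertical below 0.12 rad and linear speed of pin below 0.02 m/s and velocity of joint deck between -0.05 and 0.05 rad/s); the robot touches nothing.
It fails at once if the pin is pressed on the display with more than 40 N (contact force between pin and stand above 40 N).
It fails at once if the red show car is touched with more than 1 N (contact force between showcar and anything else above 1 N).
It fails at once if a bystander is moved by more than 15 mm (distance of any of mug, car_green, car_blue, aircleaner, boxed_model, spare_bolt, polish from where it was at the start of the episode above 0.015 m).
It also fails if it takes over 70 s, if anything falls off the work surface, if the arm or the gripper's body presses on something with over 40 N, if the wrist force passes 120 N, or if a joint passes its speed limit or range.

ROBOT

A 6-joint arm with a two-finger parallel gripper is mounted at the origin on the work surface. World frame = base frame: x ahead of the robot, y to its left, z up, the work surface at z = 0. Lengths are in m, angles in rad, forces in N, time in s.
With the tool pointing down it reaches from about 0.325 to 0.925 m from the base axis. Payload 3.1 kg.
Tool frame: the origin (TCP) lies midway between the tips of the shut fingers; the grasp point (between the pads) lies 19 mm behind it; z points along the fingers, y is the direction in which the jaws open and shut (so a half turn about z gives the same grasp; the last joint's range is limited). The gripper opens to 85 mm and grips with 20 to 120 N. Pads are 22 mm wide; open, the fingers measure 114 mm over their backs; the gripper's body (76 mm by 85 mm) begins 54 mm behind the grasp point. The pads swing forward as they close: fully open they stand 13 mm farther back than shut.
Start: joints at [-1.422, 0.217, 1.613, -0, 1.311, -0.112], TCP at [0.161, -0.604, 0.231] pointing down, gripper open.
Joint ranges: [-2.75, 2.75], [-0.78, 2.1], [0.31, 2.55], [-1.13, 4.27], [0.13, 2.63], [-2.58, 2.58]. Speed limits (rad/s): [2.79, 2.79, 3.14, 3.14, 3.14, 3.14].

INTERFACE

Orientations are given as a 3x3 rotation matrix whose columns are the frame's x, y, z axes.
In Python, from rig import bot, eoat, planner, grab_frame, order, finder, sensors gives the robot as it stands. Calls block until the motion is done:
- bot.goto(position, orientation): joint-space move of the TCP to a pose.
- bot.line_to(position, ori=None, max_speed=0.15, contact_N=None): straight line of the TCP; ori=None keeps the orientation; max_speed is the mean speed in m/s. With contact_N (N) it stops when the force on the tool has changed by that much, and returns True; else False.
- bot.move_j(angles): joint-space move.
- eoat.move_gripper(opening): finger opening in m; the grip force is fixed at half the most; returns when the fingers have stopped.
- bot.hold(seconds).
- planner.ik(position, orientation): joint angles nearest the present ones, or None.
- grab_frame(name): name is "side" or "top"; returns a dict with "image" (480x640x3 uint8, red, green, blue), "range_z" (480x640 float32, m along the optical axis (not along the pixel's ray), 0 where there is no reading), "fx", "fy", "cx", "cy" (pixels), "dist_coeffs" ([k1, k2, p1, p2, k3] as OpenCV has them; the pictures are not rectified), "extrinsics" (4x4, takes a point from camera to world coordinates). Camera axes: x right, y down, z forward; pixel columns grow to the right and rows downward; lengths in m; the calibration is good to about 2 mm. A picture is of the moment at which its call begins.
A pose or a line that the arm cannot do raises bot.MotionError and nothing moves.
- order.hand_in(): hands the job in, once; it reports no verdict.
Trained networks look in a picture, given as the dict that the camera call returned (one of the last four; its "shot" number tells which), for a name from the list of things; names that differ only in an ending like _2 or _b are one class to them, and where a whole thing is asked for, a point or a joint stands for the part that bears it (a point fixed in the world has none). Each returns a list of dicts, best first, with "p" (0 to 1); they miss things now and then, are a little off and sometimes report something else, mostly with a low value. They report only what shows in the picture. A call takes as long as a camera call. They do not tell look-alikes from the thing itself.
- finder.find_in(picture, target): "at" ([row, column] in pixels, amid what is visible of it).
Readings, each from a call of its own:
- sensors.read_t(): time.
- sensors.read_q(): joint angles.
- sensors.read_dq(): joint speeds.
- sensors.read_joint_efforts(): joint torques, N m.
- sensors.read_tcp_pos(): TCP position.
- sensors.read_tool_rot(): TCP orientation.
- sensors.read_force(): force on the tool from outside, world axes, zero at the start.
- sensors.read_moment(): the same for the moment, N m.
- sensors.read_gripper_width(): finger opening in m.
Only numpy, scipy, OpenCV 4.12 (cv2) and the standard library are available. Lean on these libraries where they do the work, as an engineer would, in place of code of your own. Each camera call takes 0.05 s, during which the arm holds its last target.

## Working session

There is one attempt and no reset: what is moved stays moved. The work goes in short steps, each a Python script; the robot and the scene stay as the last script left them, time stands still between calls to the robot, and variables do not carry over. Pictures are saved under pics/ and viewed, and the job is handed in when it is done.

```bash
ls; mkdir -p pics; cat > h.py <<'E'
import numpy as np, cv2, pickle
from rig import bot, eoat, planner, grab_frame, order, finder, sensors
def save(f,n):
    cv2.imwrite('pics/'+n,f['image'][:,:,::-1])
def K(f): return np.array([[f['fx'],0,f['cx']],[0,f['fy'],f['cy']],[0,0,1.]])
def ray(f,r,c):
    u=cv2.undistortPoints(np.array([[[c,r]]],float),K(f),np.array(f['dist_coeffs'],float))[0,0]
    E=np.array(f['extrinsics']); return E[:3,3],E[:3,:3]@np.array([u[0],u[1],1.])
def at_z(f,r,c,z):
    o,d=ray(f,r,c); return o+d*(z-o[2])/d[2]
def depth_pt(f,r,c):
    o,d=ray(f,r,c); return o+d*f['range_z'][int(round(r)),int(round(c))]
def cloud(f):
    h,w=f['range_z'].shape
    g=np.stack(np.meshgrid(np.arange(w),np.arange(h)),-1).reshape(-1,1,2).astype(float)
    u=cv2.undistortPoints(g,K(f),np.array(f['dist_coeffs'],float)).reshape(h,w,2)
    z=f['range_z']; P=np.dstack([u[...,0]*z,u[...,1]*z,z]); E=np.array(f['extrinsics'])
    return P@E[:3,:3].T+E[:3,3]
E
python3 - <<'E'
from h import *
for n in('side','top'):
    f=grab_frame(n); save(f,n+'0.png'); pickle.dump(f,open(n+'0.pkl','wb'))
    print(n,np.round(f['extrinsics'],3).tolist())
    for t in['stand','deck_hole','showcar_mid','rest','pin_grip','pin_tip','mug','spare_bolt','polish','boxed_model','aircleaner','car_green','car_blue']:
        for d in finder.find_in(f,t)[:3]:
            r,c=d['at']; print(t,round(d['p'],2),np.round(d['at'],1),np.round(depth_pt(f,r,c),3))
print(sensors.read_t())
E
```

```text
pics
side [[0.951, -0.155, 0.269, 0.234], [-0.31, -0.518, 0.797, -0.93], [0.016, -0.841, -0.541, 0.693], [0.0, 0.0, 0.0, 1.0]]
stand 0.82 [265.7 325.1] [ 0.549 -0.058  0.047]
stand 0.45 [256.6 326. ] [ 0.556 -0.043  0.056]
deck_hole 0.65 [258.1 324.6] [ 0.554 -0.042  0.053]
showcar_mid 0.73 [251.9 322.3] [ 0.552 -0.034  0.063]
showcar_mid 0.41 [268.  326.3] [ 0.551 -0.06   0.042]
rest 0.76 [345.3 358. ] [ 0.533 -0.275  0.036]
rest 0.6 [202.3 339.6] [0.684 0.226 0.014]
rest 0.48 [267.6 326.3] [ 0.552 -0.06   0.043]
pin_grip 0.86 [354.4 321.3] [ 0.461 -0.299  0.058]
pin_grip 0.72 [328.  361.4] [ 0.541 -0.264  0.062]
pin_tip 0.8 [354.  320.8] [ 0.46  -0.298  0.059]
pin_tip 0.71 [328.2 359. ] [ 0.537 -0.263  0.063]
mug 0.95 [189.8 251.7] [0.476 0.246 0.068]
spare_bolt 0.53 [239.1 229.2] [ 0.405  0.167 -0.004]
spare_bolt 0.24 [268.8 329.5] [ 0.556 -0.065  0.042]
polish 0.73 [396.1 250.4] [ 0.335 -0.363  0.071]
boxed_model 0.8 [335.9 238.3] [ 0.35  -0.204  0.044]
boxed_model 0.73 [331.5 430.1] [ 0.675 -0.259  0.015]
aircleaner 0.81 [238.4 403. ] [0.748 0.011 0.03 ]
car_green 0.9 [200.4 340
[... 701 characters left out ...]
grip 0.44 [233.2 435.4] [ 0.535 -0.25   0.087]
pin_grip 0.26 [259.3 154.5] [0.49  0.304 0.002]
pin_tip 0.5 [233.6 433.3] [ 0.537 -0.249  0.074]
pin_tip 0.43 [274.5 450. ] [ 0.459 -0.278  0.078]
pin_tip 0.26 [225.9 311. ] [ 0.55  -0.016  0.07 ]
mug 0.57 [257.4 154.3] [0.494 0.302 0.007]
spare_bolt 0.59 [300.3 221.9] [0.409 0.16  0.013]
polish 0.61 [339.3 480.8] [ 0.339 -0.326  0.099]
boxed_model 0.87 [334.6 396.7] [ 0.346 -0.181  0.044]
boxed_model 0.54 [342.6 482.2] [ 0.333 -0.329  0.099]
boxed_model 0.2 [238.7 429.2] [ 0.533 -0.248  0.034]
aircleaner 0.81 [128.2 282.8] [0.755 0.045 0.044]
car_green 0.65 [165.2 185.9] [0.683 0.244 0.024]
car_blue 0.88 [170.8 425.9] [ 0.674 -0.246  0.026]
1.4
```

View pics/side0.png

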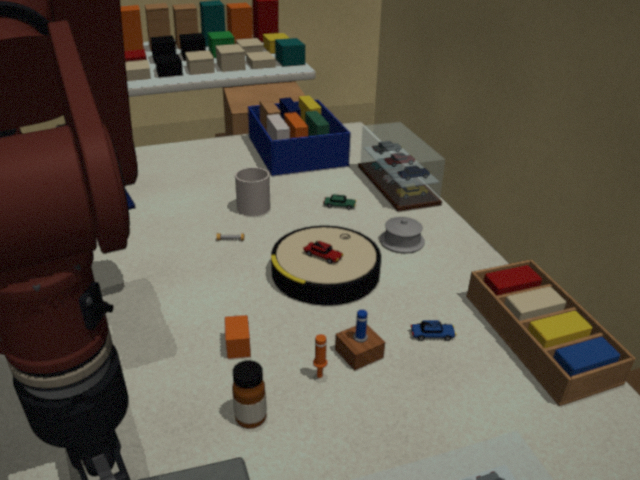

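View pics/top0.png

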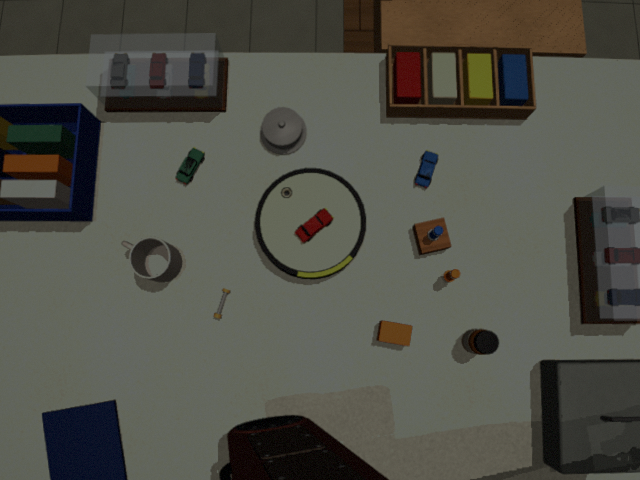

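Top view: the blue pin is in its rest at about (232,435), and the orange look-alike is at (272,452). The turntable hole is at about (192,287), the yellow arc at the bottom-right near (270,330), and the red car is in the middle. Next I'll measure these precisely.

```bash
cat > m.py <<'E'
from h import *
from scipy.optimize import least_squares
def rect(f,z,x0=.4,x1=.72,y0=-.34,y1=.14,s=2000.):
    # metric ortho image of plane z: row=(x1-x)*s, col=(y1-y)*s
    X=np.array([[x1-(r/s),y1-(c/s),z] for r in range(int((x1-x0)*s)) for c in range(int((y1-y0)*s))])
    E=np.linalg.inv(f['extrinsics']); rv=cv2.Rodrigues(E[:3,:3])[0]
    p=cv2.projectPoints(X,rv,E[:3,3],K(f),np.array(f['dist_coeffs'],float))[0].reshape(int((x1-x0)*s),int((y1-y0)*s),2).astype(np.float32)
    return cv2.remap(f['image'],p[...,0],p[...,1],cv2.INTER_CUBIC)
if __name__=='__main__':
    for n in('top','side'):
        f=pickle.load(open(n+'0.pkl','rb'))
        im=rect(f,.046)
        cv2.imwrite(f'pics/rect_{n}.png',cv2.resize(im[:,:,::-1],None,fx=.8,fy=.8))
        hsv=cv2.cvtColor(im,cv2.COLOR_RGB2HSV)
        C=cloud(f)
        m=(abs(C[...,0]-.555)<.15)&(abs(C[...,1]+.02)<.15)
        for a,b in((-.02,.02),(.04,.052)):
            k=m&(C[...,2]>a)&(C[...,2]<b); print(n,'z',k.sum(),np.median(C[k][:,2]))
        k=(m&(C[...,2]>.035)&(C[...,2]<.055)); P=C[k]; print('disc pts',P.min(0),P.max(0),np.median(P,0))
        # cream interior boundary by rays from centre
        g=im.mean(2); V=im.max(2).astype(float)
        c=np.array([.555,-.02])
        for it in range(3):
            pts=[]
            for a in np.arange(0,2*np.pi,.03):
                rr=np.arange(.085,.108,.0002)
                x=c[0]+rr*np.cos(a); y=c[1]+rr*np.sin(a)
                v=cv2.remap(V.astype(np.float32),((.14-y)*2000).astype(np.float32)[None],((.72-x)*2000).astype(np.float32)[None],cv2.INTER_LINEAR)[0]
                d=np.gradient(cv2.GaussianBlur(v[None],(0,0),4)[0]); i=d.argmin()
                if d[i]<-.6 and 3<i<len(rr)-3: pts.append((x[i],y[i]))
            p=np.array(pts)
            s=least_squares(lambda q:np.hypot(p[:,0]-q[0],p[:,1]-q[1])-q[2],[*c,.0985],loss='soft_l1',f_scale=.001)
            c=s.x[:2]
        print(n,'centre',s.x,len(p),np.median(abs(s.fun)))
        yel=(hsv[...,0]>22)&(hsv[...,0]<38)&(hsv[...,1]>150)
        r,cc=np.nonzero(yel); x=.72-r/2000; y=.14-cc/2000
        rad=np.hypot(x-c[0],y-c[1]); k=(rad>.094)&(rad<.115)
        th=np.unwrap(np.mod(np.arctan2(y-c[1],x-c[0])[k],2*np.pi)); print('yellow',k.sum(),np.percentile(th,[1,50,99]),th.mean())
E
python3 m.py
```

```text
top z 11560 -0.0005385174995635733
top z 8795 0.045507717045494056
disc pts [ 0.45468603 -0.1212256   0.03501948] [0.67231825 0.09719578 0.05499196] [ 0.5635445  -0.01079104  0.04548036]
top centre [ 0.5643019  -0.01289922  0.09854345] 210 0.0002684443937152406
yellow 4943 [2.92520847 3.44510988 3.9927393 ] 3.4481473816558452
side z 7026 -0.00045390542996359695
side z 5000 0.044113322066693605
disc pts [ 0.45599079 -0.12825298  0.035004  ] [0.67494122 0.09571727 0.05499155] [ 0.55876687 -0.03689346  0.04405056]
side centre [ 0.56454421 -0.01721416  0.09985885] 210 0.0007888444083758162
yellow 5508 [2.88035563 3.499463   4.42538952] 3.5011449869924096
```

View pics/rect_top.png

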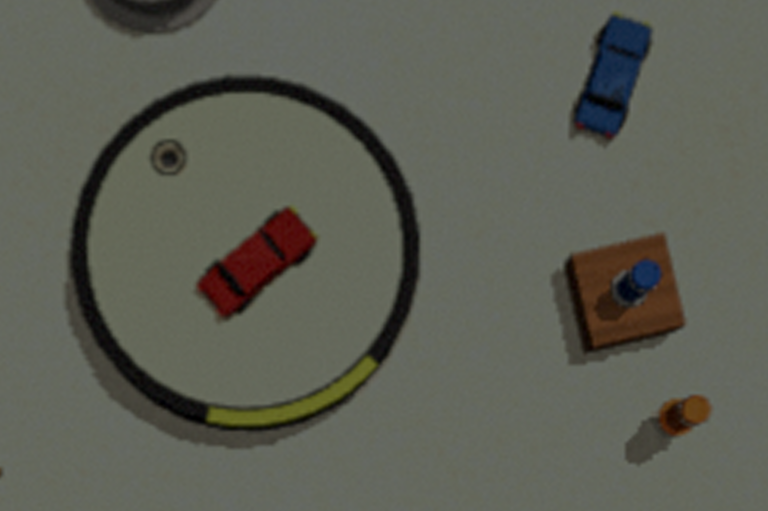

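View pics/rect_side.png

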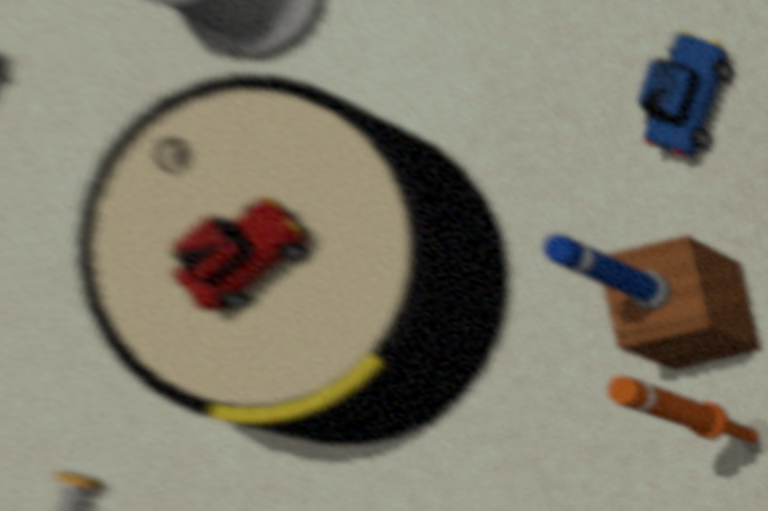

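```bash
cat > p.py <<'E'
from m import *
from scipy.optimize import minimize
def proj(f,X):
    E=np.linalg.inv(f['extrinsics']); return cv2.projectPoints(np.array(X,float),cv2.Rodrigues(E[:3,:3])[0],E[:3,3],K(f),np.array(f['dist_coeffs'],float))[0].reshape(-1,2)
def fitpin(f,x0,ztip,lean=False):
    hsv=cv2.cvtColor(f['image'],cv2.COLOR_RGB2HSV)
    c=proj(f,[[*x0,ztip+.06]])[0]
    M=((hsv[...,0]>100)&(hsv[...,0]<130)&(hsv[...,1]>130)).astype(np.uint8)
    n,L,st,cen=cv2.connectedComponentsWithStats(cv2.morphologyEx(M,cv2.MORPH_CLOSE,np.ones((5,5))))
    i=1+np.argmin(np.hypot(*(cen[1:]-c).T)); B=(L==i)
    r,cc=np.nonzero(B); r0,c0=r.min()-10,cc.min()-10; S=8
    Bb=cv2.resize(B[r0:r.max()+11,c0:cc.max()+11].astype(np.float32),None,fx=S,fy=S,interpolation=cv2.INTER_LINEAR)>.5
    th=np.arange(0,2*np.pi,.2)
    def cost(q):
        X=[[q[0]+.009*np.cos(t),q[1]+.009*np.sin(t),z] for t in th for z in(ztip+.0345,ztip+.085)]
        p=(proj(f,X)-[c0,r0]+.5)*S
        I=np.zeros(Bb.shape,np.uint8); cv2.fillConvexPoly(I,cv2.convexHull(np.round(p).astype(np.int32)),1)
        return 1-(Bb&(I>0)).sum()/(Bb|(I>0)).sum()
    s=minimize(cost,x0,method='Nelder-Mead',options=dict(initial_simplex=np.array(x0)+[[0,0],[.006,0],[0,.006]],xatol=1e-5,fatol=1e-4))
    return s.x,s.fun,B.sum()
def fithole(f,z=.046):
    im=rect(f,z); g=cv2.GaussianBlur(im.mean(2),(0,0),2)
    return g
if __name__=='__main__':
    for n in('top','side'):
        f=pickle.load(open(n+'0.pkl','rb'))
        print(n,fitpin(f,[.535,-.255],.006))
        im=rect(f,.046,.60,.645,.01,.055,10000.)
        cv2.imwrite(f'pics/hole_{n}.png',im[:,:,::-1])
E
python3 p.py; python3 -c "
import cv2,numpy as np
cv2.imwrite('pics/hole.png',np.hstack([cv2.resize(cv2.imread('pics/hole_%s.png'%n),(400,400)) for n in('top','side')]))"
```

```text
top (array([ 0.54127888, -0.25474864]), np.float64(0.3171072551531384), np.int64(92))
side (array([ 0.54347852, -0.25528418]), np.float64(0.30765189147879246), np.int64(227))
```

View pics/hole.png

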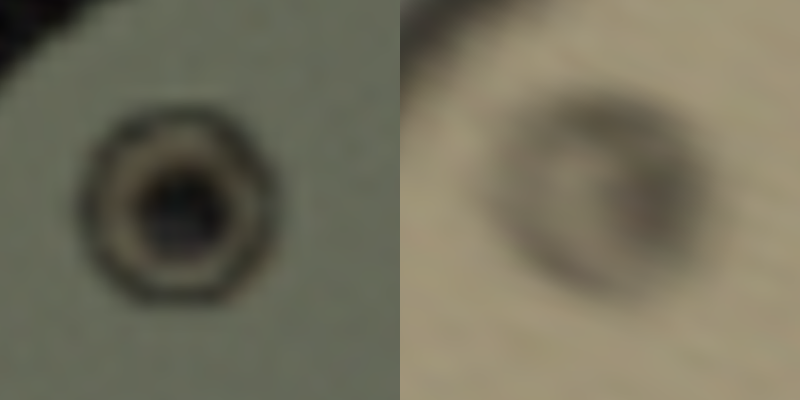

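```bash
python3 - <<'E'
from p import *
out=[]
for n,q in(('top',(.5413,-.2547)),('side',(.5435,-.2553))):
    f=pickle.load(open(n+'0.pkl','rb')); th=np.arange(0,6.3,.1)
    c=proj(f,[[*q,.06]])[0].astype(int); S=8
    I=cv2.resize(f['image'][c[1]-25:c[1]+25,c[0]-25:c[0]+25,::-1],None,fx=S,fy=S,interpolation=cv2.INTER_CUBIC)
    I=cv2.convertScaleAbs(I,alpha=1.8)
    for z,r in((.091,.009),(.04,.009),(.036,.012)):
        p=(proj(f,[[q[0]+r*np.cos(t),q[1]+r*np.sin(t),z] for t in th])-(c-25)+.5)*S
        cv2.polylines(I,[p.astype(np.int32)],True,(0,255,0))
    out.append(I)
cv2.imwrite('pics/ov.png',np.hstack(out))
E
```

```text
(no output)
```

View pics/ov.png

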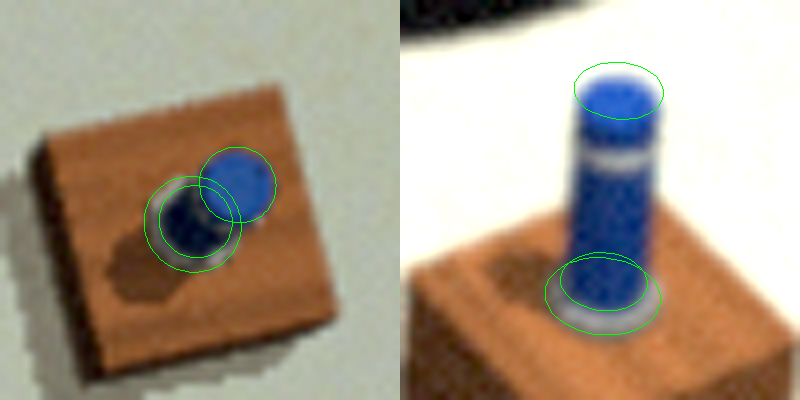

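```bash
cat > g.py <<'E'
from p import *
def R(a):
    y=np.array([np.cos(a),np.sin(a),0]); z=np.array([0,0,-1.]); return np.column_stack([np.cross(y,z),y,z])
E
python3 - <<'E'
from g import *
print(np.round(sensors.read_tool_rot(),3).tolist())
for a in(1.885,1.885-np.pi):
    for p in([.5413,-.2547,.052],[.5413,-.2547,.15],[.6222,.0347,.09],[.564,.065,.08],[.49,-.035,.08]):
        q=planner.ik(p,R(a)); print(a,p,None if q is None else np.round(q,2))
E
```

```text
[[0.966, 0.258, 0.0], [0.258, -0.966, 0.0], [0.0, -0.0, -1.0]]
1.885 [0.5413, -0.2547, 0.052] [-0.56  0.37  1.79 -0.    0.98 -2.44]
1.885 [0.5413, -0.2547, 0.15] [-0.56  0.24  1.74 -0.    1.16 -2.44]
1.885 [0.6222, 0.0347, 0.09] [-0.06  0.36  1.71 -0.    1.06 -1.94]
1.885 [0.564, 0.065, 0.08] [-0.01  0.27  1.86 -0.    1.01 -1.89]
1.885 [0.49, -0.035, 0.08] [-0.21  0.12  2.03 -0.    0.98 -2.1 ]
-1.256592653589793 [0.5413, -0.2547, 0.052] [-0.56  0.37  1.79 -0.    0.98  0.7 ]
-1.256592653589793 [0.5413, -0.2547, 0.15] [-0.56  0.24  1.74 -0.    1.16  0.7 ]
-1.256592653589793 [0.6222, 0.0347, 0.09] [-0.06  0.36  1.71 -0.    1.06  1.2 ]
-1.256592653589793 [0.564, 0.065, 0.08] [-0.01  0.27  1.86 -0.    1.01  1.25]
-1.256592653589793 [0.49, -0.035, 0.08] [-0.21  0.12  2.03 -0.    0.98  1.04]
```

```bash
python3 - <<'E'
from g import *
A=R(-1.2566); P=[.5413,-.2547]
bot.goto([*P,.17],A); eoat.move_gripper(.05)
f=grab_frame('top'); save(f,'top1.png')
print(bot.line_to([*P,.052],max_speed=.12,contact_N=6),sensors.read_tcp_pos(),sensors.read_force())
eoat.move_gripper(0.0)
print(sensors.read_gripper_width(),sensors.read_force(),sensors.read_tcp_pos(),sensors.read_t())
for n in('top','side'):
    f=grab_frame(n); save(f,n+'2.png')
E
python3 -c "
import cv2,numpy as np
cv2.imwrite('pics/c2.png',np.hstack([cv2.resize(cv2.imread('pics/%s2.png'%n)[a:a+160,b:b+160],(400,400)) for n,a,b in(('top',150,350),('side',250,280))]))"
```

```text
False [ 0.54215972 -0.25522556  0.05302858] [-0.98173924 -0.47404528 -0.11129654]
0.01621419968304705 [-0.37049948 -0.55578739  3.72157536] [ 0.5420151  -0.25512876  0.05305668] 5.3083
```

View pics/c2.png

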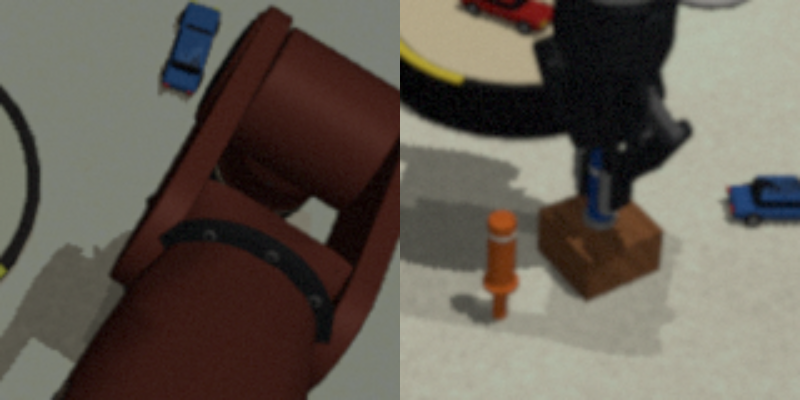

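The pin is held (fingers at 16 mm in the side view). Lifting it out and moving over the hole.

```bash
python3 - <<'E'
from g import *
A=R(-1.2566)
bot.line_to([.542,-.255,.17],max_speed=.15)
bot.hold(.1); print(sensors.read_gripper_width(),sensors.read_force(),sensors.read_tcp_pos())
f=grab_frame('side'); save(f,'side3.png')
bot.line_to([.6229,.0343,.15],max_speed=.2)
bot.line_to([.6229,.0343,.112],max_speed=.1)
bot.hold(.2)
print(sensors.read_gripper_width(),sensors.read_force(),sensors.read_tcp_pos(),sensors.read_t())
for n in('top','side'):
    f=grab_frame(n); save(f,n+'4.png'); pickle.dump(f,open(n+'4.pkl','wb'))
E
python3 -c "
import cv2,numpy as np
cv2.imwrite('pics/c4.png',np.hstack([cv2.resize(cv2.imread('pics/%s.png'%n)[a:a+120,b:b+120],(400,400)) for n,a,b in(('side3',250,290),('side4',170,290))]))"
```

```text
0.016486796878903417 [-0.83462134 -0.18373133 -0.76545825] [ 0.540783   -0.25425501  0.16797403]
0.016979552597052625 [ 0.33595954 -0.60022796 -0.50459056] [0.62371539 0.03423131 0.11300521] 8.8833
```

View pics/c4.png

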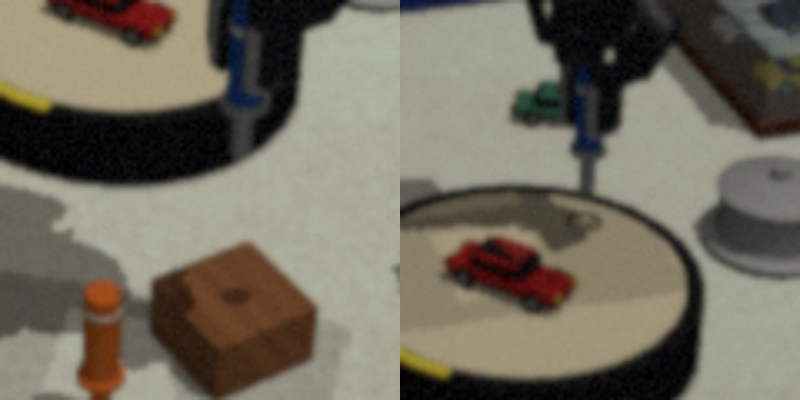

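View pics/top4.png

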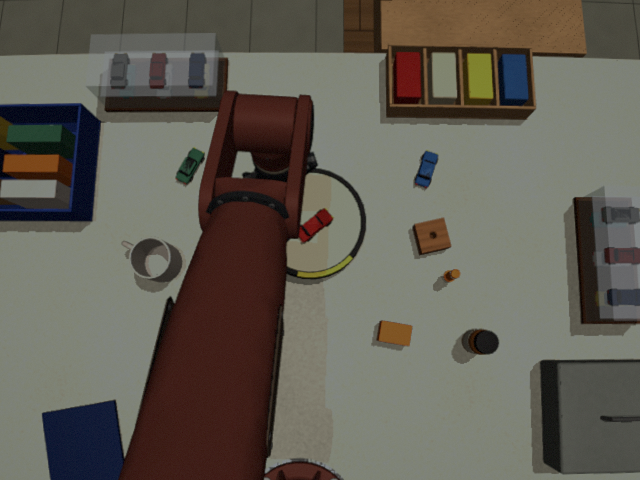

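```bash
python3 - <<'E'
from g import *
f=pickle.load(open('side4.pkl','rb')); print(proj(f,[[.6229,.0343,.066],[.6229,.0343,.046]]))
f0=sensors.read_force()
hit=bot.line_to([.6229,.0343,.083],max_speed=.03,contact_N=4)
print(hit,sensors.read_force()-f0,sensors.read_tcp_pos(),sensors.read_t())
f=grab_frame('side'); save(f,'side5.png')
cv2.imwrite('pics/c5.png',cv2.resize(f['image'][170:290,290:410,::-1],(400,400)))
E
```

```text
[[344.6140222  227.24967792]
 [344.20120384 235.51152519]]
False [ 1.7003595  -0.08360121 -0.51901931] [0.6231792  0.03431337 0.0832929 ] 10.1
```

View pics/c5.png

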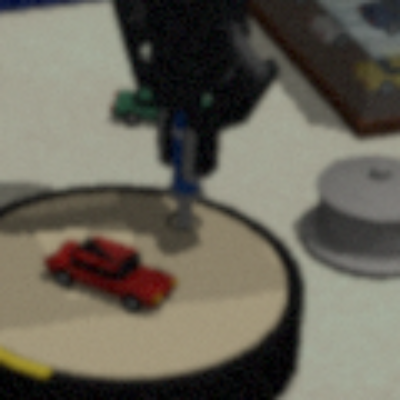

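```bash
python3 - <<'E'
from g import *
C=np.array([.5645,-.0131]); th0=np.arctan2(.0343+.0131,.6229-.5645)
F0=np.array([0,-.6,-.5])
dr=0
N=14
for i,th in enumerate(np.linspace(th0,3.03,N)[1:]):
    r=.075+dr
    hit=bot.line_to([*(C+r*np.array([np.cos(th),np.sin(th)])),.083],max_speed=.06,contact_N=12)
    F=np.mean([sensors.read_force()for _ in range(3)],0); e=np.array([np.cos(th),np.sin(th)])
    fr=F[:2]@e; ft=F[:2]@[-e[1],e[0]]; p=sensors.read_tcp_pos()
    print(round(th,2),hit,'fr %.1f ft %.1f fz %.1f'%(fr,ft,F[2]),np.round((p[:2]-C)@e,4),round(p[2],4),'dr',round(dr,4))
    if hit: break
    if abs(fr)>2.5: dr+=np.clip(.0001*fr,-.0005,.0005)
print(sensors.read_t())
for n in('top','side'):
    f=grab_frame(n); save(f,n+'6.png')
E
```

```text
0.86 False fr -0.8 ft 0.4 fz -1.1 0.0751 0.083 dr 0
1.04 False fr -0.3 ft -0.6 fz -1.6 0.0751 0.0829 dr 0
1.22 False fr -0.4 ft 0.1 fz -1.2 0.0751 0.0828 dr 0
1.4 False fr -0.3 ft 0.5 fz -2.7 0.075 0.0828 dr 0
1.58 False fr -1.4 ft -0.3 fz -0.9 0.075 0.0828 dr 0
1.77 False fr -2.0 ft -0.2 fz -2.3 0.0749 0.0828 dr 0
1.95 False fr -1.8 ft -0.2 fz -1.7 0.0749 0.0829 dr 0
2.13 False fr -2.3 ft 0.3 fz -2.0 0.0749 0.083 dr 0
2.31 False fr -2.5 ft 0.2 fz -0.9 0.0749 0.083 dr 0
2.49 False fr -2.4 ft 0.7 fz -1.7 0.075 0.0829 dr -0.0003
2.67 False fr -1.5 ft -0.2 fz -1.8 0.075 0.0829 dr -0.0003
2.85 False fr -0.5 ft 0.9 fz -0.5 0.0751 0.0829 dr -0.0003
3.03 False fr -0.5 ft 0.2 fz -0.5 0.0752 0.0828 dr -0.0003
15.025
```

```bash
python3 -c "
import cv2
cv2.imwrite('pics/c6.png',cv2.resize(cv2.imread('pics/side6.png')[180:320,240:400],(800,600)))"
```

```text
(no output)
```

View pics/c6.png

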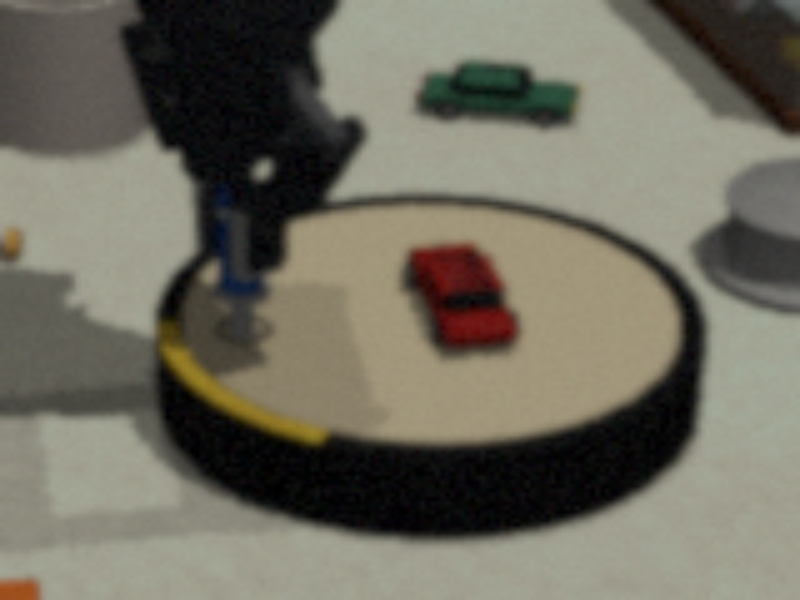

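The side view shows the pin standing in the hole at the start of the yellow arc, the deck carried round and the car clear. Now pecking gently for the lock hole.

```bash
cat > peck.py <<'E'
from g import *
C=np.array([.5645,-.0131])
def pos(th,r=.0748): return C+r*np.array([np.cos(th),np.sin(th)])
def peck(th,zlow=.075,up=None):
    hit=bot.line_to([*pos(th),zlow],max_speed=.025,contact_N=4)
    return hit,sensors.read_tcp_pos(),sensors.read_force()
E
python3 - <<'E'
from peck import *
for k in range(3):
    th=3.03+.03*k
    if k: bot.line_to([*pos(th),.083],max_speed=.06)
    h,p,F=peck(th); print(round(th,3),h,np.round(p,4),np.round(F,1))
    bot.line_to([*pos(th),p[2]+.002],max_speed=.06)
    print(sensors.read_t())
E
```

```text
3.03 True [ 0.4907 -0.0047  0.0809] [-0.2  0.4  3.5]
15.6083
3.06 True [ 0.4903 -0.0071  0.0807] [-1.1 -0.4  3.9]
16.3417
3.09 True [ 0.4901 -0.0101  0.0794] [ 0.8 -2.3  0.6]
17.0917
```

```bash
python3 - <<'E'
from peck import *
for k in range(4):
    th=3.10+.02*k
    bot.line_to([*pos(th),.082],max_speed=.06)
    F0=sensors.read_force()
    h,p,F=peck(th); print(round(th,3),h,np.round(p,4),np.round(F0,1),np.round(F,1),np.round(sensors.read_gripper_width(),4))
    if not h: break
    bot.line_to([*pos(th),p[2]+.0015],max_speed=.06)
print(sensors.read_t())
E
```

```text
3.1 True [ 0.4901 -0.0108  0.0786] [ 0.2  0.3 -0.6] [ 1.5 -3.  -0.7] 0.0166
3.12 False [ 0.4896 -0.0116  0.0747] [ 0.2 -0.3 -0.8] [ 0.8 -1.1 -1.4] 0.0165
18.5167
```

The tip dropped in at θ≈3.12. Pushing home with a force stop.

```bash
python3 - <<'E'
from peck import *
th=3.128
for z in(.070,.066,.0635,.061):
    F0=sensors.read_force()
    h=bot.line_to([*pos(th),z],max_speed=.025,contact_N=6)
    p=sensors.read_tcp_pos(); F=sensors.read_force(); print(z,h,np.round(p,4),np.round(F0,1),np.round(F,1))
    if h: break
print(sensors.read_t())
for n in('top','side'):
    f=grab_frame(n); save(f,n+'7.png')
cv2.imwrite('pics/c7.png',cv2.resize(f['image'][180:320,240:400,::-1],(800,600)))
E
```

```text
0.07 False [ 0.4895 -0.0119  0.0697] [ 0.8 -1.1 -1.4] [-0.2  0.9 -1.8]
0.066 False [ 0.4895 -0.012   0.0657] [-0.2  0.9 -1.8] [ 0.5  0.4 -1.3]
0.0635 False [ 0.4895 -0.012   0.0633] [ 0.5  0.4 -1.3] [-0.6 -0.3 -1.1]
0.061 False [ 0.4899 -0.0122  0.0629] [-0.6 -0.3 -1.1] [-5.3 -0.5 12.4]
19.675
```

View pics/c7.png

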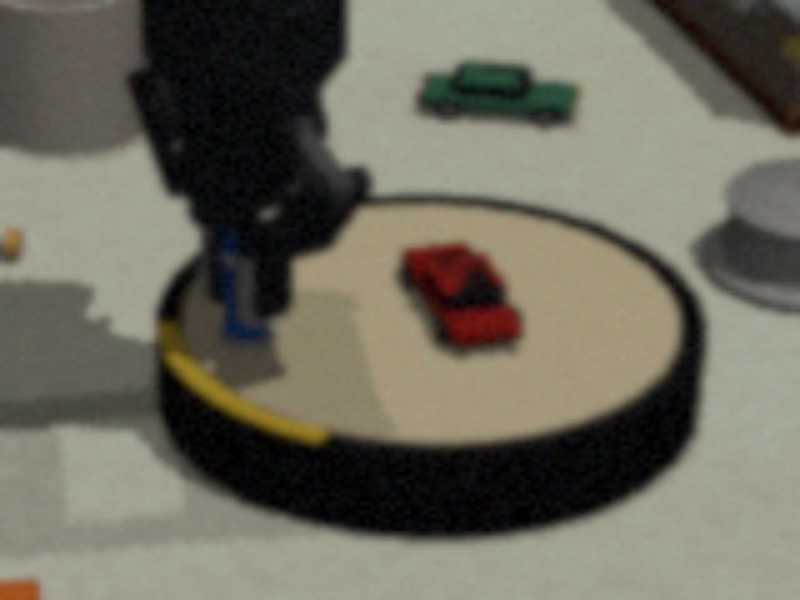

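```bash
python3 - <<'E'
from peck import *
bot.line_to([*pos(3.128),.0629],max_speed=.03); bot.hold(.2)
print(sensors.read_force(),sensors.read_tcp_pos())
eoat.move_gripper(.04); print(sensors.read_gripper_width(),sensors.read_force())
p=sensors.read_tcp_pos()
print(bot.line_to([p[0],p[1],.15],max_speed=.08,contact_N=5))
bot.line_to([p[0],p[1],.25],max_speed=.2)
bot.goto([.40,-.30,.30],R(-1.2566))
bot.hold(.3); print(sensors.read_t())
for n in('top','side'):
    f=grab_frame(n); save(f,n+'8.png'); pickle.dump(f,open(n+'8.pkl','wb'))
    C3=cloud(f); z=C3[...,2]; m=np.hypot(C3[...,0]-.4893,C3[...,1]+.0125)<.008
    print(n,m.sum(),np.percentile(z[m],[50,90,98]) if m.any() else '')
f=pickle.load(open('side8.pkl','rb')); a=cv2.resize(f['image'][190:310,240:400,::-1],(400,300))
f=pickle.load(open('top8.pkl','rb')); b=cv2.resize(f['image'][160:280,240:400,::-1],(400,300)); b=cv2.convertScaleAbs(b,alpha=1.5)
cv2.imwrite('pics/c8.png',np.hstack([a,b]))
E
```

```text
[0.2802728  0.14846143 1.54082077] [ 0.48998995 -0.01216402  0.06304548]
0.03988727624937575 [-0.35720316 -0.18010414  0.28896986]
False
23.9333
top 66 [0.09948225 0.10189761 0.10350635]
side 62 [0.075954   0.09747518 0.0998386 ]
```

View pics/c8.png

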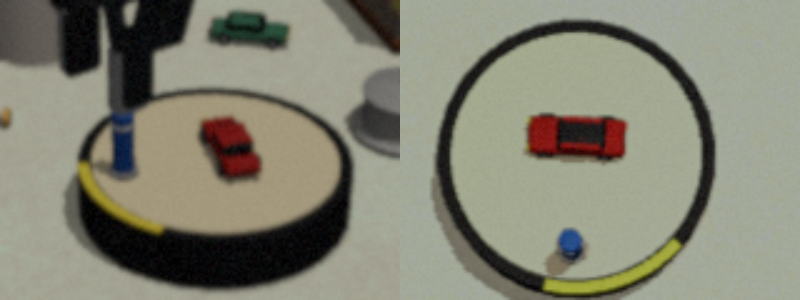

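View pics/top8.png

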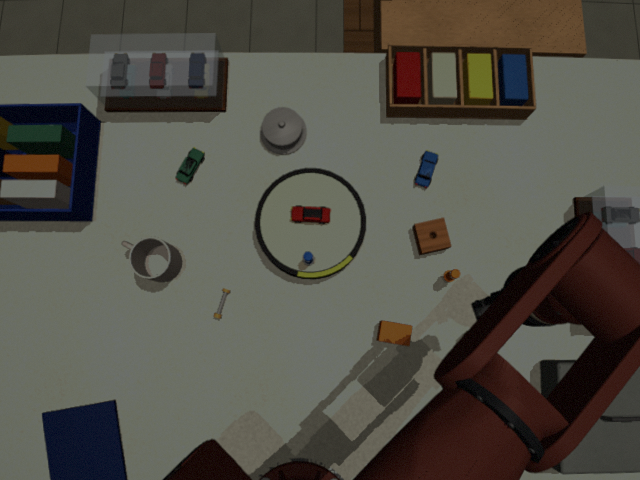

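```bash
python3 - <<'E'
from h import *
print(sensors.read_t(),sensors.read_force()); order.hand_in()
E
```

```text
24.0333 [ 0.03169028 -0.11670115 -0.16389284]
the job is handed in; nothing more can be done
```

I locked the display with the blue-handled pin and handed the job in at about 24 s of the 70 s; no verdict was reported.

**What I did:** I lifted the pin from its rest, set its tip in the turntable hole and turned the deck about 2.4 rad to the start of the yellow arc. I pecked for the lock hole with 4 N stops. The tip dropped in about 0.33 rad to one side of the arc's middle. I then pushed the pin home, let go and moved the arm away.

**What the last checks showed:**
- **Seating:** the gripper stopped about 18 mm below the height where the pin stood on the lock plate, as it should when fully home. The pin's top measured about 100–103 mm above the table, against 101 mm expected when home and 119 mm if not.
- **Position:** the last pictures show the pin upright at the arc, the red car clear and the other things where they were. The orange look-alike is still standing where it was. I judged the bystanders by eye and did not measure them. The blue car and the amber jar are only in the top picture, where the arm hides the jar.
- **Arm:** it was clear of everything, with the tool force near zero.

**What disagreed or did not work as expected:**
- **Side camera:** it placed the turntable 2–4 mm away from where the top camera did. I used the top camera, and the pin went into the hole at the first try.
- **Final push:** its 6 N stop did not report contact. The reading at the end was about 12 N, well under the 40 N limit, and I backed off to about 1.5 N before letting go.

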